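# Zero the scale under the empty cup

## Task

Two bench scales stand on the table, one carrying an empty steel cup and one a cup of cocoa nibs. On the scale with the empty cup, gently press the green key fully down with a fingertip and let it come up to switch the scale on, then do the same with its blue key to zero it. Leave its yellow key, the other scale, both cups and everything else alone, do not shift or lift anything, and finish clear.

Things in the scene. Friction and masses are not known exactly. Their poses are not given: they have to be found in the camera images.
- scale_a: The scale to be zeroed, under the EMPTY cup: white, loose on rubber feet, 1.6 kg, 220 (x) x 190 (y) mm. Origin: centre of its underside; z up; its -x side looks roughly to the robot. Deck 36 mm high. Three round keys, 24 mm across, in a row 85 mm in front of the origin: green at y = +45 mm (left, seen from the robot), blue at 0, yellow at -45. Steel pan 120 mm across, 52 mm high, 44 mm behind it.
- scale_b: The other scale, of the same make, size and layout, carrying the cup filled with cocoa nibs. Either scale may stand left or right. Not to be touched.
- empty_cup: Empty steel cup, 72 mm across, 41 mm high, 60 g, loose on the pan of scale_a. Origin: centre of its underside.
- nib_cup: Steel cup with brown cocoa nibs in it, 70 mm across, 36 mm high, loose on the pan of scale_b. Origin: centre of its underside.
- scale_a_green (a joint): Travel of the green (on) key of scale_a, m: 0 up, 0.005 fully down. Spring-loaded: it starts to move at 1.6 N, needs 3.6 N fully down, then meets a hard stop, and comes back up by itself.
- scale_a_green_top (a point): Centre of the top of that green key, 47 mm above the table when up, 42 mm when fully down; it moves with the key.
- scale_a_blue (a joint): Travel of the blue (zero) key of scale_a, m: 0 up, 0.005 fully down. Spring-loaded: it starts to move at 1.6 N, needs 3.6 N fully down, then meets a hard stop, and comes back up by itself.
- scale_a_blue_top (a point): Centre of the top of that blue key, 47 mm above the table when up, 42 mm when fully down; it moves with the key.
- scale_a_yellow (a joint): Travel of the yellow (units) key of scale_a, m: 0 up, 0.005 fully down. Spring-loaded: it starts to move at 1.6 N, needs 3.6 N fully down, then meets a hard stop, and comes back up by itself.
- scale_b_green (a joint): Travel of the green (on) key of scale_b, m: 0 up, 0.005 fully down. Spring-loaded: it starts to move at 1.6 N, needs 3.6 N fully down, then meets a hard stop, and comes back up by itself.
- scale_b_blue (a joint): Travel of the blue (zero) key of scale_b, m: 0 up, 0.005 fully down. Spring-loaded: it starts to move at 1.6 N, needs 3.6 N fully down, then meets a hard stop, and comes back up by itself.
- scale_b_yellow (a joint): Travel of the yellow (units) key of scale_b, m: 0 up, 0.005 fully down. Spring-loaded: it starts to move at 1.6 N, needs 3.6 N fully down, then meets a hard stop, and comes back up by itself.
- timer: Red and white kitchen timer, 66 mm across, 50 mm high, on the table in front of the scales. Origin: centre of its underside. A bystander.
- spoon: Wooden spoon, 295 x 46 x 14 mm, lying on the table right of the scales. Origin: centre of its underside. A bystander.
- scoop: Metal bean scoop, 226 x 65 x 57 mm, lying on the table left of the scales. Origin: centre of its underside. A bystander.
Mind the look-alikes: they are no part of the job. What is shaped like the nib_cup but orange or turquoise is not meant.

How it is judged:
On the way, in this order (a step that is already met when the one before it is completed fails the run):
1. the green key of the scale with the empty cup is pressed down (value of joint scale_a_green above 0.0035 m), for 0.1 s.
2. the green key is let up again (value of joint scale_a_green below 0.0015 m), for 0.1 s.
3. the blue key of that scale is pressed down, the green one being up (value of joint scale_a_blue above 0.0035 m and value of joint scale_a_green below 0.0015 m), for 0.1 s.
At the end, for the whole second after the job is handed in: All six keys are up (within 1.5 mm); both scales stand flat within 15 mm of where they stood, at rest; each cup still stands on its scale's pan within 15 mm of its start; the bystanders are within 20 mm of theirs (value of joint each of scale_a_green, scale_a_blue, scale_a_yellow, scale_b_green, scale_b_blue, scale_b_yellow below 0.0015 m and distance of each of scale_a, empty_cup, scale_b, nib_cup from where it was at the start of the episode below 0.015 m and angle between each of scale_a, scale_b's own z axis and vertical below 0.03 rad and z of empty_cup in the frame of scale_a above 0.048 m and linear speed of each of scale_a, empty_cup, scale_b, nib_cup below 0.02 m/s and z of nib_cup in the frame of scale_b above 0.048 m and distance of each of timer, spoon, scoop from where it was at the start of the episode below 0.02 m); the robot touches nothing.
It fails at once if a key that should be left alone is pressed (more than 2 mm) (value of joint any of scale_a_yellow, scale_b_green, scale_b_blue, scale_b_yellow above 0.002 m).
It fails at once if the scale is pressed harder than 25 N (contact force between the arm and scale_a above 25 N).
It fails at once if the other scale or a cup is touched (contact force between the arm and scale_b above 1 N or contact force between the arm and empty_cup above 1 N or contact force between the arm and nib_cup above 1 N).
It fails at once if a scale is lifted or tipped (height (world z) of any of scale_a, scale_b above 0.01 m or angle between any of scale_a, scale_b's own z axis and vertical above 0.06 rad).
It fails at once if something is shifted or lifted (a scale or cup by more than 15 mm, a bystander by more than 20 mm) (distance of any of scale_a, scale_b, empty_cup, nib_cup from where it was at the start of the episode above 0.015 m or distance of any of timer, spoon, scoop from where it was at the start of the episode above 0.02 m).
It also fails if it takes over 37 s, if anything falls off the work surface, if the arm or the gripper's body presses on something with over 40 N, if the wrist force passes 120 N, or if a joint passes its speed limit or range.

## Robot

A 7-joint arm with a two-finger parallel gripper is mounted at the origin on a cart in front of the work surface, level with it; the furniture and walls round the work are solid. World frame = base frame: x ahead of the robot, y to its left, z up, the work surface at z = 0. Lengths are in m, angles in rad, forces in N, time in s.
With the tool pointing down it reaches from about 0.425 to 0.95 m from the base axis. Payload 16.7 kg.
Tool frame: the origin (TCP) lies midway between the tips of the shut fingers; the grasp point (between the pads) lies r.hold_point_z behind it (r.hold_point_z is the distance from the TCP to the grasp point, in m); z points along the fingers, y is the direction in which the jaws open and shut (so a half turn about z gives the same grasp; the last joint's range is limited). The gripper opens to 94 mm and grips with 3 to 60 N. Pads are 16 mm wide; open, the fingers measure 119 mm over their backs; the gripper's body (75 mm by 177 mm) begins 78 mm behind the grasp point.
Start: joints at [-1.371, 0.426, 0.074, 1.606, -0.034, 1.111, -0.067], TCP at [0.231, 0.634, 0.178] pointing down, gripper open.
Joint ranges: [-2.85, 2.85], [-0.5, 2.14], [-1.23, 1.37], [0.21, 2.46], [-1.02, 4.16], [0.16, 2.05], [-2.73, 2.73]. Speed limits (rad/s): [1.89, 1.89, 2.39, 2.39, 3.01, 3.01, 3.01].

## Interface

Orientations are given as a unit quaternion [w, x, y, z].
In Python, from plant import r gives the robot as it stands.
- The arm moves only by the tool servo_tool, never from a script. Its argument "moves" is a list of rows, each an object of numbers: "ax", "ay", "az": the turn, a rotation vector about the tool's x, y, z in degrees; "dx", "dy", "dz": the shift along the tool's x, y, z in cm; "hand": the finger opening in cm, from 0 to 9.4. A call has 1 to 10 rows; each row shifts and turns the commanded pose from where the row before left it, along the tool's axes as they then stand; what a row does not reach is not made up. A row lasts 1/10 s, in which the tool goes at most 50 mm and 8.59 degrees, less where a joint would pass 70% of its speed; a pose out of reach is approached as far as the arm can. A call is refused whole if a number of a shift passes 5 or a number of a turn 8.59, either way. A call with a gripper value outside its range is refused whole. The fingers move at their own pace and stop on an object; "force" is the grip in N (left out, the last holds). Time passes only in rows, so rows that do not move let the fingers close. It gives the time, the measured TCP pose, the force and the opening at its end, in the units of the state.
- r.sense(): the state, without advancing time (a new reading comes with each control period).
- r.grab_frame(name): name is "side" or "top"; returns a dict with "pixels" (384x512x3 uint8, red, green, blue), "depth" (384x512 float32, m along the optical axis (not along the pixel's ray), 0 where there is no reading), "camera_matrix" (3x3 intrinsics, pixels), "world_from_camera" (4x4, takes a point from camera to world coordinates). Camera axes: x right, y down, z forward; pixel columns grow to the right and rows downward; lengths in m; the calibration is good to about 2 mm. A picture is of the moment at which its call begins.
- r.job_done(): hands the job in, once; it reports no verdict.
The state is a dict: "time": time; "q": joint angles; "qd": joint speeds; "tau": joint torques, N m; "eef_pos": TCP position; "ee_rot": TCP orientation; "ft_force": force on the tool from outside, world axes, zero at the start; "ft_torque": the same for the moment, N m; "gripper_width": finger opening in m.
Only numpy, scipy, OpenCV 4.12 (cv2) and the standard library are available. Lean on these libraries where they do the work, as an engineer would, in place of code of your own. Each camera call takes 0.05 s, during which the arm holds its last target.

## Working session

There is one attempt and no reset: what is moved stays moved. The work goes in short steps, Python scripts to look and compute and a tool call to move; the robot and the scene stay as the last step left them, time stands still between calls to the robot, and variables do not carry over. Pictures are saved under pics/ and viewed, and the job is handed in when it is done.

Besides the shell and the picture viewer there is one more tool, called after "Request:" as name([rows], argument=value, ...), one row to a line, values as JSON. servo_tool: Moves the arm, as the interface text tells. Its arguments: {"type":"object","properties":{"moves":{"type":"array"},"force":{"type":"number"}},"required":["moves"]}

```bash
mkdir -p pics; python3 - <<'E'
from plant import r
import cv2,numpy as np
s=r.sense();print({k:np.round(v,4) for k,v in s.items()}, r.hold_point_z)
for n in("top","side"):
    f=r.grab_frame(n);np.savez(f"pics/{n}0.npz",**f)
    cv2.imwrite(f"pics/{n}0.png",f["pixels"][:,:,::-1])
    print(n,np.round(f["camera_matrix"],1),np.round(f["world_from_camera"],3))
E
```

```text
{'time': np.float64(0.0), 'q': array([-1.3715,  0.4267,  0.0738,  1.6066, -0.0341,  1.1108, -0.0671]), 'qd': array([-0.0003,  0.0007,  0.0011,  0.0007, -0.0002,  0.0002,  0.0016]), 'tau': array([ 1.80000e-03, -9.35817e+01,  3.66790e+00, -4.54186e+01,
       -4.88000e-02,  2.04000e-02,  2.00000e-04]), 'eef_pos': array([0.2306, 0.6339, 0.1773]), 'ee_rot': array([-1.000e-04,  1.735e-01,  9.848e-01, -6.000e-04]), 'ft_force': array([ 0.4711, -0.2172, -0.8521]), 'ft_torque': array([-0.0243, -0.0046,  0.0016]), 'gripper_width': np.float64(0.0939)} 0.0188
top [[392.4   0.  250.7]
 [  0.  392.4 190.9]
 [  0.    0.    1. ]] [[ 0.027 -0.993  0.118  0.357]
 [-0.999 -0.025  0.023 -0.004]
 [-0.019 -0.118 -0.993  1.498]
 [ 0.     0.     0.     1.   ]]
side [[416.3   0.  256.6]
 [  0.  416.3 191. ]
 [  0.    0.    1. ]] [[ 0.919 -0.185  0.348 -0.031]
 [-0.394 -0.435  0.81  -1.228]
 [ 0.002 -0.881 -0.473  0.797]
 [ 0.     0.     0.     1.   ]]
```

View pics/top0.png

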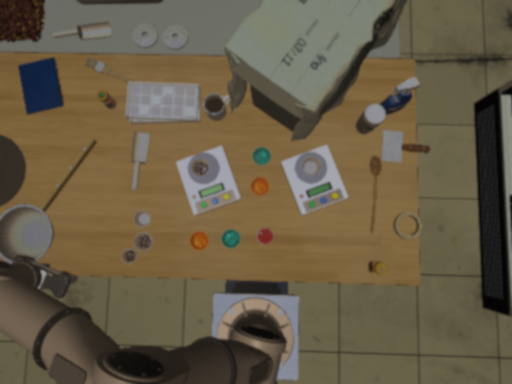

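View pics/side0.png

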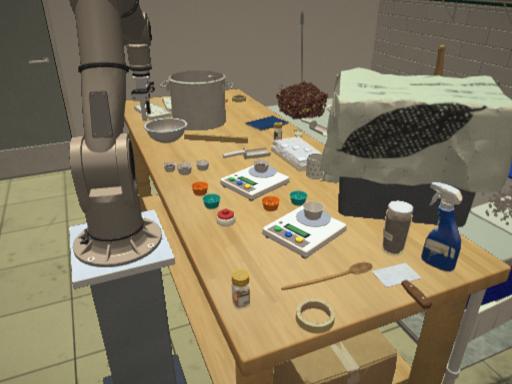

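```bash
python3 - <<'E'
import cv2,numpy as np
f=np.load("pics/top0.npz");p=f["pixels"][:,:,::-1]
cv2.imwrite("pics/z1.png",cv2.resize(p[135:255,165:365],None,fx=4,fy=4,interpolation=cv2.INTER_CUBIC))
g=np.load("pics/side0.npz")["pixels"][:,:,::-1]
cv2.imwrite("pics/z2.png",cv2.resize(g[140:260,180:360],None,fx=4,fy=4,interpolation=cv2.INTER_CUBIC))
E
```

```text
(no output)
```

View pics/z1.png

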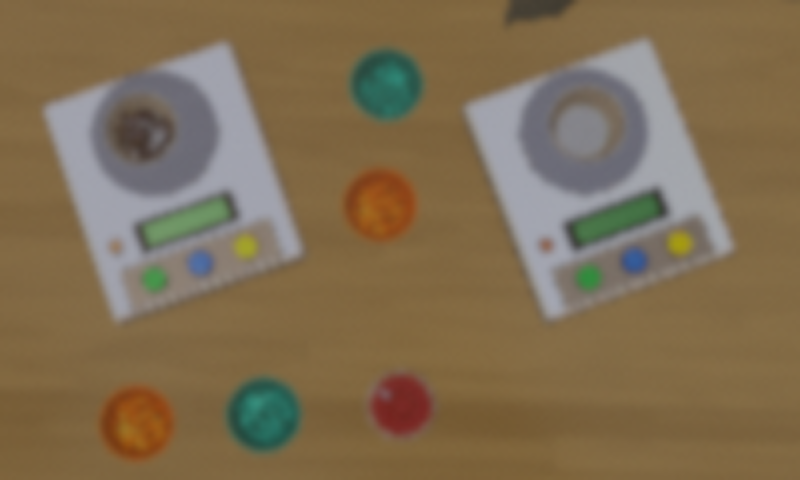

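View pics/z2.png

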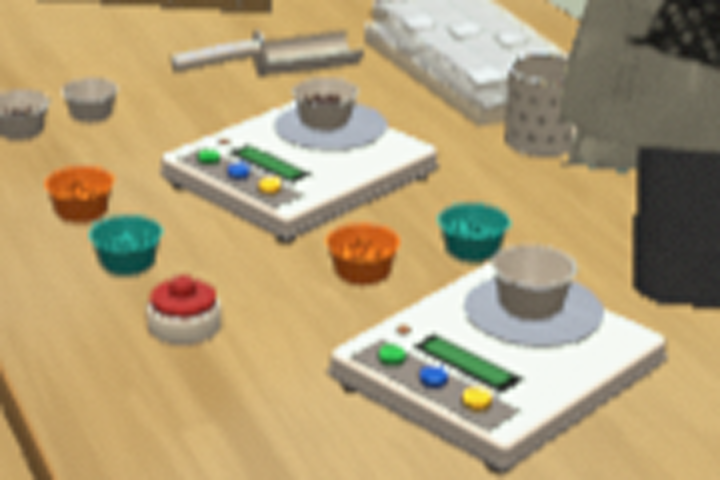

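```bash
cat > h.py <<'E'
import cv2,numpy as np
def ray(f,u,v,z):
    K,T=f["camera_matrix"],f["world_from_camera"]
    d=T[:3,:3]@np.linalg.solve(K,[u,v,1]);o=T[:3,3]
    return o+d*(z-o[2])/d[2]
def keys(f,box):
    x0,y0,x1,y1=box
    hsv=cv2.cvtColor(f["pixels"][y0:y1,x0:x1],cv2.COLOR_RGB2HSV)
    out={}
    for n,a,b,smin in(("green",50,75,130),("blue",105,125,110),("yellow",22,35,150)):
        m=cv2.inRange(hsv,(a,smin,60),(b,255,255))
        k,l,st,c=cv2.connectedComponentsWithStats(m)
        for i in range(1,k):
            if st[i,4]>=12: out.setdefault(n,[]).append((c[i]+[x0,y0],st[i]))
    return out
E
python3 - <<'E'
from h import *
for n,box in(("top",(280,140,350,220)),("side",(255,190,350,255))):
    f=np.load(f"pics/{n}0.npz")
    for k,l in keys(f,box).items():
        for c,st in l: 
            u,v=c; d=f["depth"][int(round(v)),int(round(u))]
            p=f["world_from_camera"]@np.r_[np.linalg.solve(f["camera_matrix"],[u,v,1])*d,1]
            print(n,k,c.round(1),st[2:], "plane47",ray(f,*c,.047).round(4),"plane44",ray(f,*c,.044).round(4),"depth",p[:3].round(4))
    # other scale
f=np.load("pics/top0.npz")
T=f["world_from_camera"];K=f["camera_matrix"]
vv,uu=np.mgrid[:384,:512];d=f["depth"]
P=np.einsum('ij,jhw->ihw',np.linalg.inv(K),np.stack([uu,vv,np.ones_like(uu)]))*d
P=np.einsum('ij,jhw->ihw',T[:3,:3],P)+T[:3,3,None,None]
for nm,(u,v) in dict(timer=(265,236),or2=(260,186),tq=(231,238),cup=(311,168)).items(): print(nm,P[:,v,u].round(3))
m=(P[2]>.028)&(P[2]<.045)&(uu>278)&(uu<350)&(vv>140)&(vv<220)
pts=np.c_[P[0][m],P[1][m]].astype(np.float32)
print(cv2.minAreaRect(pts)); print(cv2.boxPoints(cv2.minAreaRect(pts)))
E
```

```text
top blue [323.1 199.7] [ 5  5 20] plane47 [ 0.5028 -0.2397  0.047 ] plane44 [ 0.5031 -0.2401  0.044 ] depth [ 0.5025 -0.2393  0.0494]
top yellow [334.5 195.5] [ 6  6 24] plane47 [ 0.5195 -0.2816  0.047 ] plane44 [ 0.5198 -0.2822  0.044 ] depth [ 0.5191 -0.2811  0.05  ]
side green [277.4 228.4] [ 6  4 21] plane47 [ 0.4822 -0.207   0.047 ] plane44 [ 0.4843 -0.203   0.044 ] depth [ 0.4829 -0.2056  0.0459]
side blue [287.9 233.7] [ 7  5 28] plane47 [ 0.4998 -0.2479  0.047 ] plane44 [ 0.502 -0.244  0.044] depth [ 0.4976 -0.2519  0.0501]
side yellow [298.5 238.9] [ 7  5 22] plane47 [ 0.5173 -0.2868  0.047 ] plane44 [ 0.5195 -0.283   0.044 ] depth [ 0.5165 -0.2881  0.048 ]
timer [ 0.363 -0.028  0.053]
or2 [ 0.553 -0.005  0.007]
tq [0.353 0.099 0.017]
cup [ 0.619 -0.193  0.054]
((0.583490252494812, -0.20721310377120972), (0.22020529210567474, 0.19079840183258057), 21.991947174072266)
[[ 0.4456743  -0.15998632]
 [ 0.5171238  -0.33690155]
 [ 0.7213062  -0.2544399 ]
 [ 0.6498567  -0.07752466]]
```

Request:
servo_tool([
  {"dx": -1.5,"dy": -1,"dz": -0.5,"hand": 0},
  {"dx": -3,"dy": -1.9,"dz": -0.5,"hand": 0},
  {"dx": -3,"dy": -1.9,"dz": -0.5,"hand": 0},
  {"dx": -3,"dy": -1.9,"dz": -0.5,"hand": 0},
  {"dx": -3,"dy": -1.9,"hand": 0},
  {"dx": -3,"dy": -1.9,"hand": 0},
  {"dx": -3,"dy": -1.9,"hand": 0},
  {"dx": -3,"dy": -1.9,"hand": 0},
  {"dx": -3,"dy": -1.9,"hand": 0},
  {"dx": -3,"dy": -1.9,"hand": 0},
], force=10)

```text
$.moves[0]: bad value
```

```bash
python3 - <<'E'
from plant import r
import numpy as np
print({k:np.round(v,4) for k,v in r.sense().items()})
E
```

```text
{'time': np.float64(0.1), 'q': array([-1.3715,  0.4266,  0.0739,  1.6065, -0.0341,  1.1108, -0.0671]), 'qd': array([ 0.0002, -0.0004, -0.001 , -0.0025, -0.001 ,  0.0013,  0.0005]), 'tau': array([ 8.00000e-03, -9.37461e+01,  3.67700e+00, -4.55041e+01,
       -4.85000e-02,  1.69000e-02,  1.00000e-04]), 'eef_pos': array([0.2306, 0.634 , 0.1774]), 'ee_rot': array([-1.000e-04,  1.735e-01,  9.848e-01, -5.000e-04]), 'ft_force': array([ 0.1509, -0.6814,  0.3369]), 'ft_torque': array([-0.0219,  0.0358, -0.0195]), 'gripper_width': np.float64(0.0939)}
```

Request:
servo_tool([
  {"ax": 0,"ay": 0,"az": 0,"dx": -1.5,"dy": -1,"dz": -0.5,"hand": 0},
  {"ax": 0,"ay": 0,"az": 0,"dx": -3,"dy": -1.9,"dz": -0.5,"hand": 0},
  {"ax": 0,"ay": 0,"az": 0,"dx": -3,"dy": -1.9,"dz": -0.5,"hand": 0},
  {"ax": 0,"ay": 0,"az": 0,"dx": -3,"dy": -1.9,"dz": -0.5,"hand": 0},
], force=10)

```text
time: 0.5
eef_pos: [0.3076, 0.5335, 0.1982]
ee_rot: [0.0, 0.174, 0.985, -0.0]
ft_force: [0.3, 0.9, 0.5]
gripper_width: 0.0652
```

```bash
python3 - <<'E'
from plant import r
import numpy as np
print({k:np.round(v,4) for k,v in r.sense().items()})
E
```

```text
{'time': np.float64(0.5), 'q': array([-1.2386,  0.313 ,  0.1084,  1.7256, -0.0371,  1.1054,  0.1028]), 'qd': array([ 0.3927, -0.2805,  0.1224,  0.278 , -0.0106,  0.0007,  0.5136]), 'tau': array([ -6.8241, -77.0974,   1.3421, -46.2359,  -0.1134,   0.0922,
        -1.7842]), 'eef_pos': array([0.3076, 0.5335, 0.1982]), 'ee_rot': array([ 0.000e+00,  1.737e-01,  9.848e-01, -2.000e-04]), 'ft_force': array([0.3308, 0.8742, 0.4775]), 'ft_torque': array([ 0.02  , -0.0035,  0.0333]), 'gripper_width': np.float64(0.0652)}
```

Request:
servo_tool([
  {"ax": 0,"ay": 0,"az": 0,"dx": -3.5,"dy": -2.2,"dz": 0,"hand": 0},
  {"ax": 0,"ay": 0,"az": 0,"dx": -3.5,"dy": -2.4,"dz": 0,"hand": 0},
  {"ax": 0,"ay": 0,"az": 0,"dx": -3.5,"dy": -2.4,"dz": 0,"hand": 0},
  {"ax": 0,"ay": 0,"az": 0,"dx": -3.5,"dy": -2.5,"dz": 0,"hand": 0},
  {"ax": 0,"ay": 0,"az": 0,"dx": -3.2,"dy": -2.8,"dz": 0,"hand": 0},
  {"ax": 0,"ay": 0,"az": 0,"dx": -2.5,"dy": -3.3,"dz": 0,"hand": 0},
  {"ax": 0,"ay": 0,"az": 0,"dx": -2.4,"dy": -3.4,"dz": 0,"hand": 0},
  {"ax": 0,"ay": 0,"az": 0,"dx": -2.2,"dy": -3.5,"dz": 0,"hand": 0},
  {"ax": 0,"ay": 0,"az": 0,"dx": -2,"dy": -3.6,"dz": 0,"hand": 0},
  {"ax": 0,"ay": 0,"az": 0,"dx": -1.8,"dy": -3.6,"dz": 0,"hand": 0},
])

```text
time: 1.5
eef_pos: [0.469, 0.1577, 0.1981]
ee_rot: [0.0, 0.174, 0.985, 0.0]
ft_force: [0.8, -0.8, 0.2]
gripper_width: 0.0004
```

```bash
python3 - <<'E'
from plant import r
import numpy as np
s=r.sense();print(s['q'].round(3),s['eef_pos'].round(4))
E
```

```text
[-0.759  0.105  0.33   1.993 -0.039  1.05   0.81 ] [0.469  0.1577 0.1981]
```

Request:
servo_tool([
  {"ax": 0,"ay": 0,"az": 0,"dx": -1.5,"dy": -3.6,"dz": 0,"hand": 0},
  {"ax": 0,"ay": 0,"az": 0,"dx": -1.5,"dy": -3.6,"dz": 0,"hand": 0},
  {"ax": 0,"ay": 0,"az": 0,"dx": -1.5,"dy": -3.6,"dz": 0,"hand": 0},
  {"ax": 0,"ay": 0,"az": 0,"dx": -1.5,"dy": -3.6,"dz": 0,"hand": 0},
  {"ax": 0,"ay": 0,"az": 0,"dx": -1.5,"dy": -3.6,"dz": 0,"hand": 0},
  {"ax": 0,"ay": 0,"az": 0,"dx": -1.5,"dy": -3.6,"dz": 0,"hand": 0},
  {"ax": 0,"ay": 0,"az": 0,"dx": -1.5,"dy": -3.6,"dz": 0,"hand": 0},
  {"ax": 0,"ay": 0,"az": 0,"dx": -1.2,"dy": -2,"dz": 0,"hand": 0},
  {"ax": 0,"ay": 0,"az": 0,"dx": 0,"dy": 0,"dz": 0,"hand": 0},
  {"ax": 0,"ay": 0,"az": 0,"dx": 0,"dy": 0,"dz": 0,"hand": 0},
])

```text
time: 2.5
eef_pos: [0.4854, -0.1357, 0.1979]
ee_rot: [-0.0, 0.174, 0.985, 0.0]
ft_force: [-0.3, 0.7, 0.7]
gripper_width: 0.0005
```

```bash
python3 - <<'E'
from plant import r
from h import *
s=r.sense();print(s['q'].round(3),s['eef_pos'].round(4),s['ft_force'].round(2))
R=lambda q:None
from scipy.spatial.transform import Rotation
q=s['ee_rot'];M=Rotation.from_quat(np.r_[q[1:],q[0]]).as_matrix();print(M.round(3))
print('to green cm',(M.T@(np.array([.487,-.198,.06])-s['eef_pos'])*100).round(2))
for n in("top","side"):
    f=r.grab_frame(n);np.savez(f"pics/{n}1.npz",**f)
    p=f["pixels"][:,:,::-1]
    p=p[125:245,225:385] if n=="top" else p[150:270,230:390]
    cv2.imwrite(f"pics/{n}1.png",cv2.resize(p,None,fx=5,fy=5,interpolation=cv2.INTER_CUBIC))
E
```

```text
[-0.389  0.129  0.591  1.986 -0.083  1.05   1.46 ] [ 0.4854 -0.1357  0.1979] [-0.27  0.72  0.68]
[[-0.939  0.343 -0.   ]
 [ 0.343  0.939  0.   ]
 [ 0.     0.    -1.   ]]
to green cm [-2.29 -5.8  13.79]
```

View pics/top1.png

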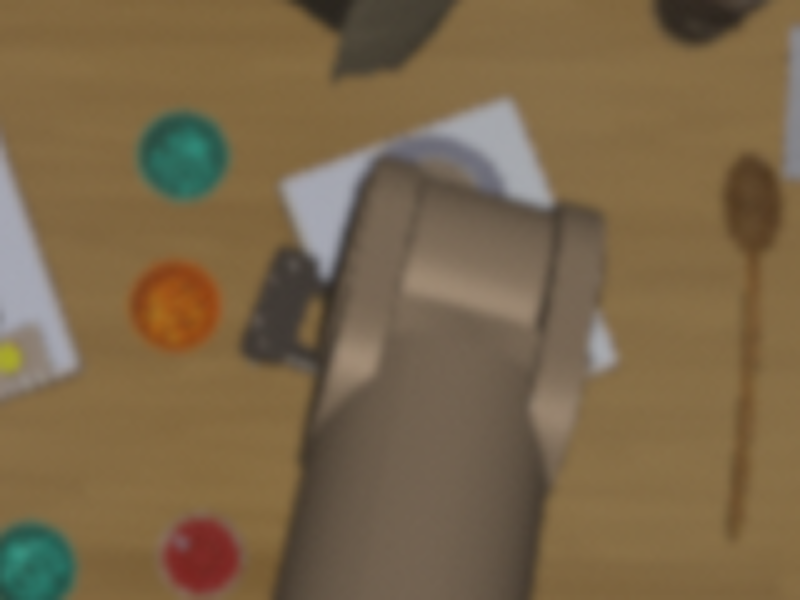

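View pics/side1.png

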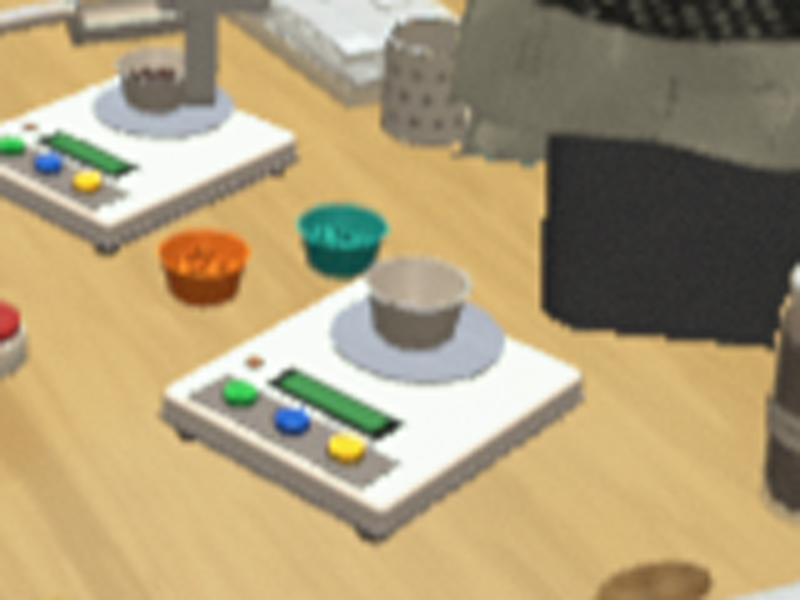

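Request:
servo_tool([
  {"ax": 0,"ay": 0,"az": 0,"dx": -0.8,"dy": -2,"dz": 0,"hand": 0},
  {"ax": 0,"ay": 0,"az": 0,"dx": -0.8,"dy": -2,"dz": 1,"hand": 0},
  {"ax": 0,"ay": 0,"az": 0,"dx": -0.7,"dy": -1.8,"dz": 2,"hand": 0},
  {"ax": 0,"ay": 0,"az": 0,"dx": 0,"dy": 0,"dz": 2.5,"hand": 0},
  {"ax": 0,"ay": 0,"az": 0,"dx": 0,"dy": 0,"dz": 2.5,"hand": 0},
  {"ax": 0,"ay": 0,"az": 0,"dx": 0,"dy": 0,"dz": 2.5,"hand": 0},
  {"ax": 0,"ay": 0,"az": 0,"dx": 0,"dy": 0,"dz": 1.5,"hand": 0},
  {"ax": 0,"ay": 0,"az": 0,"dx": 0,"dy": 0,"dz": 0.5,"hand": 0},
  {"ax": 0,"ay": 0,"az": 0,"dx": 0,"dy": 0,"dz": 0,"hand": 0},
])

```text
time: 3.5
eef_pos: [0.4876, -0.1969, 0.0727]
ee_rot: [-0.0, 0.173, 0.985, 0.0]
ft_force: [0.1, 0.2, 0.9]
gripper_width: 0.0004
```

```bash
python3 - <<'E'
from plant import r
from h import *
s=r.sense();print(s['q'].round(3),s['eef_pos'].round(4),s['ft_force'].round(2))
f=r.grab_frame("side");np.savez(f"pics/side2.npz",**f)
p=f["pixels"][:,:,::-1][175:265,250:370]
cv2.imwrite(f"pics/side2.png",cv2.resize(p,None,fx=6.6,fy=6.6,interpolation=cv2.INTER_CUBIC))
K,T=f["camera_matrix"],f["world_from_camera"]
for P in(s['eef_pos'],[.487,-.198,.047],[.5035,-.2395,.047]):
    c=np.linalg.inv(T)@np.r_[P,1];u=K@c[:3]/c[2];print(u[:2].round(1),((u[:2]-[250,175])*6.6).round(0))
E
```

```text
[-0.212  0.355  0.575  2.062 -0.267  0.797  1.747] [ 0.4876 -0.1969  0.0727] [0.09 0.22 0.89]
[277.7 219.9] [183. 296.]
[277.5 226.7] [182. 341.]
[287.7 232.1] [249. 377.]
```

View pics/side2.png

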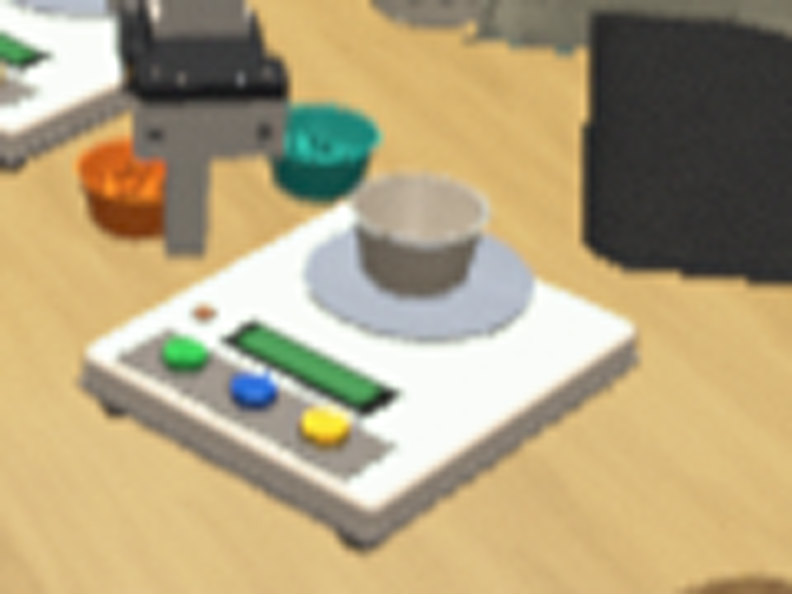

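```bash
python3 - <<'E'
from plant import r
from h import *
s=r.sense();print(s['time'],s['eef_pos'].round(4),s['qd'].round(3))
def pt(f,u,v):
    d=f["depth"][v,u];return (f["world_from_camera"]@np.r_[np.linalg.solve(f["camera_matrix"],[u,v,1])*d,1])[:3]
f=np.load("pics/side2.npz")
for v in range(200,218): print(v,[pt(f,u,v).round(3).tolist() for u in(276,278,280)])
f=np.load("pics/side1.npz")
K,T=f["camera_matrix"],f["world_from_camera"]
c=np.linalg.inv(T)@np.r_[[.4854,-.1357,.1979],1];print((K@c[:3]/c[2])[:2])
for v in range(160,176): print(v,[pt(f,u,v).round(3).tolist() for u in(268,270,272)])
E
```

```text
3.55 [ 0.488  -0.1973  0.0734] [ 0.001 -0.012  0.009 -0.01   0.004  0.002  0.001]
200 [[0.476, -0.203, 0.153], [0.481, -0.207, 0.154], [0.489, -0.207, 0.152]]
201 [[0.476, -0.205, 0.15], [0.483, -0.204, 0.148], [0.486, -0.212, 0.152]]
202 [[0.475, -0.206, 0.148], [0.482, -0.207, 0.146], [0.487, -0.211, 0.147]]
203 [[0.478, -0.2, 0.14], [0.482, -0.207, 0.143], [0.489, -0.206, 0.141]]
204 [[0.475, -0.207, 0.141], [0.481, -0.209, 0.141], [0.487, -0.211, 0.14]]
205 [[0.478, -0.201, 0.133], [0.482, -0.207, 0.135], [0.488, -0.208, 0.135]]
206 [[0.474, -0.209, 0.135], [0.481, -0.209, 0.133], [0.489, -0.207, 0.13]]
207 [[0.477, -0.203, 0.127], [0.481, -0.209, 0.129], [0.487, -0.211, 0.129]]
208 [[0.477, -0.203, 0.123], [0.483, -0.206, 0.124], [0.488, -0.209, 0.124]]
209 [[0.477, -0.204, 0.12], [0.483, -0.206, 0.12], [0.489, -0.209, 0.12]]
210 [[0.477, -0.203, 0.116], [0.484, -0.204, 0.115], [0.487, -0.212, 0.118]]
211 [[0.475, -0.209, 0.116], [0.481, -0.21, 0.115], [0.487, -0.213, 0.115]]
212 [[0.477, -0.205, 0.11], [0.483, -0.205, 0.108], [0.489, -0.208, 0.109]]
213 [[0.481, -0.196, 0.1], [
[... 890 characters left out ...]
 0.245], [0.488, -0.145, 0.244]]
167 [[0.473, -0.146, 0.244], [0.482, -0.143, 0.24], [0.487, -0.147, 0.241]]
168 [[0.473, -0.146, 0.24], [0.482, -0.143, 0.237], [0.487, -0.146, 0.238]]
169 [[0.478, -0.136, 0.231], [0.481, -0.145, 0.234], [0.487, -0.146, 0.234]]
170 [[0.477, -0.139, 0.229], [0.484, -0.14, 0.228], [0.49, -0.142, 0.228]]
171 [[0.629, 0.187, 0.055], [0.641, 0.194, 0.049], [0.647, 0.187, 0.051]]
172 [[0.629, 0.188, 0.049], [0.631, 0.173, 0.056], [0.644, 0.179, 0.05]]
173 [[0.624, 0.177, 0.051], [0.63, 0.169, 0.053], [0.638, 0.168, 0.052]]
174 [[0.62, 0.167, 0.051], [0.627, 0.162, 0.052], [0.636, 0.163, 0.05]]
175 [[0.618, 0.163, 0.049], [0.625, 0.159, 0.05], [0.632, 0.154, 0.05]]
```

Request:
servo_tool([
  {"ax": 0,"ay": 0,"az": 0,"dx": 0,"dy": 0,"dz": 0.7,"hand": 0},
  {"ax": 0,"ay": 0,"az": 0,"dx": 0,"dy": 0,"dz": 0.7,"hand": 0},
  {"ax": 0,"ay": 0,"az": 0,"dx": 0,"dy": 0,"dz": 0.7,"hand": 0},
  {"ax": 0,"ay": 0,"az": 0,"dx": 0,"dy": 0,"dz": 0.2,"hand": 0},
  {"ax": 0,"ay": 0,"az": 0,"dx": 0,"dy": 0,"dz": 0,"hand": 0},
])

```text
time: 4.05
eef_pos: [0.4875, -0.1977, 0.0496]
ee_rot: [-0.0, 0.174, 0.985, -0.0]
ft_force: [0.8, 0.2, -0.0]
gripper_width: 0.0003
```

Request:
servo_tool([
  {"ax": 0,"ay": 0,"az": 0,"dx": 0,"dy": 0,"dz": 0.2,"hand": 0},
  {"ax": 0,"ay": 0,"az": 0,"dx": 0,"dy": 0,"dz": 0.2,"hand": 0},
  {"ax": 0,"ay": 0,"az": 0,"dx": 0,"dy": 0,"dz": 0,"hand": 0},
])

```text
time: 4.35
eef_pos: [0.4877, -0.1977, 0.0458]
ee_rot: [-0.0, 0.174, 0.985, -0.0]
ft_force: [0.2, -0.6, 0.2]
gripper_width: 0.0001
```

```bash
python3 - <<'E'
from plant import r
from h import *
s=r.sense();print(s['time'],s['eef_pos'].round(4),s['ft_force'].round(2))
f=r.grab_frame("side");np.savez(f"pics/side3.npz",**f)
p=f["pixels"][:,:,::-1][175:265,250:370]
cv2.imwrite(f"pics/side3.png",cv2.resize(p,None,fx=6.6,fy=6.6,interpolation=cv2.INTER_CUBIC))
E
```

```text
4.35 [ 0.4877 -0.1977  0.0458] [ 0.17 -0.55  0.18]
```

View pics/side3.png

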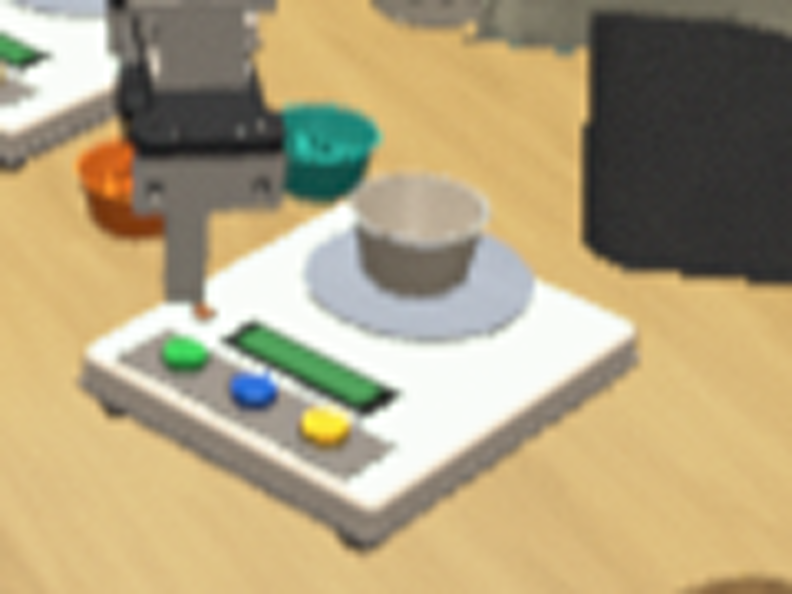

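Request:
servo_tool([
  {"ax": 0,"ay": 0,"az": 0,"dx": 0,"dy": 0,"dz": 0.5,"hand": 0},
  {"ax": 0,"ay": 0,"az": 0,"dx": 0,"dy": 0,"dz": 0.6,"hand": 0},
  {"ax": 0,"ay": 0,"az": 0,"dx": 0,"dy": 0,"dz": 0.5,"hand": 0},
  {"ax": 0,"ay": 0,"az": 0,"dx": 0,"dy": 0,"dz": 0.2,"hand": 0},
  {"ax": 0,"ay": 0,"az": 0,"dx": 0,"dy": 0,"dz": 0,"hand": 0},
])

```text
time: 4.9
eef_pos: [0.4875, -0.1977, 0.0275]
ee_rot: [-0.0, 0.174, 0.985, -0.0]
ft_force: [0.1, -0.4, -0.6]
gripper_width: 0.0004
```

```bash
python3 - <<'E'
from plant import r
from h import *
s=r.sense();print(s['time'],s['eef_pos'].round(4),s['ft_force'].round(2))
f=r.grab_frame("side");np.savez(f"pics/side4.npz",**f)
p=f["pixels"][:,:,::-1][175:265,250:370]
cv2.imwrite(f"pics/side4.png",cv2.resize(p,None,fx=6.6,fy=6.6,interpolation=cv2.INTER_CUBIC))
E
```

```text
4.9 [ 0.4875 -0.1977  0.0275] [ 0.08 -0.4  -0.56]
```

View pics/side4.png

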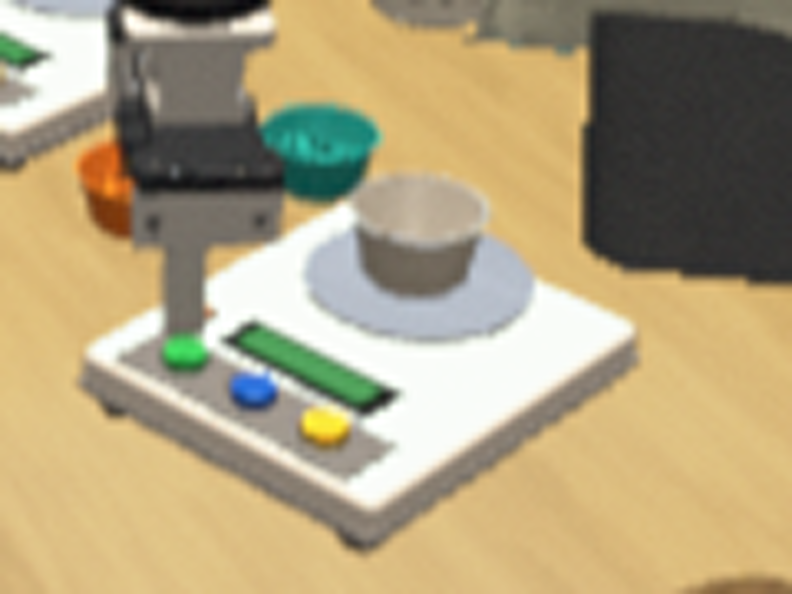

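Request:
servo_tool([
  {"ax": 0,"ay": 0,"az": 0,"dx": 0,"dy": 0,"dz": 0.2,"hand": 0},
  {"ax": 0,"ay": 0,"az": 0,"dx": 0,"dy": 0,"dz": 0.2,"hand": 0},
  {"ax": 0,"ay": 0,"az": 0,"dx": 0,"dy": 0,"dz": 0,"hand": 0},
])

```text
time: 5.25
eef_pos: [0.4877, -0.1976, 0.0238]
ee_rot: [-0.0, 0.174, 0.985, 0.0]
ft_force: [-1.1, 0.4, -0.1]
gripper_width: 0.0004
```

Request:
servo_tool([
  {"ax": 0,"ay": 0,"az": 0,"dx": 0,"dy": 0,"dz": 0.1,"hand": 0},
  {"ax": 0,"ay": 0,"az": 0,"dx": 0,"dy": 0,"dz": 0.1,"hand": 0},
])

```text
time: 5.45
eef_pos: [0.4878, -0.1977, 0.022]
ee_rot: [0.0, 0.174, 0.985, -0.0]
ft_force: [-0.1, -0.7, 0.3]
gripper_width: 0.0002
```

Request:
servo_tool([
  {"ax": 0,"ay": 0,"az": 0,"dx": 0,"dy": 0,"dz": 0.1,"hand": 0},
  {"ax": 0,"ay": 0,"az": 0,"dx": 0,"dy": 0,"dz": 0,"hand": 0},
])

```text
time: 5.65
eef_pos: [0.4877, -0.1977, 0.0209]
ee_rot: [-0.0, 0.174, 0.985, -0.0]
ft_force: [0.4, 0.0, -0.3]
gripper_width: 0.0006
```

Request:
servo_tool([
  {"ax": 0,"ay": 0,"az": 0,"dx": 0,"dy": 0,"dz": 0.1,"hand": 0},
  {"ax": 0,"ay": 0,"az": 0,"dx": 0,"dy": 0,"dz": 0,"hand": 0},
])

```text
time: 5.85
eef_pos: [0.4878, -0.1977, 0.0199]
ee_rot: [-0.0, 0.174, 0.985, -0.0]
ft_force: [0.5, -0.6, -0.1]
gripper_width: 0.0009
```

Request:
servo_tool([
  {"ax": 0,"ay": 0,"az": 0,"dx": 0,"dy": 0,"dz": 0.1,"hand": 0},
  {"ax": 0,"ay": 0,"az": 0,"dx": 0,"dy": 0,"dz": 0,"hand": 0},
])

```text
time: 6.05
eef_pos: [0.4878, -0.1977, 0.019]
ee_rot: [0.0, 0.174, 0.985, -0.0]
ft_force: [-0.4, -0.2, 2.1]
gripper_width: 0.001
```

Request:
servo_tool([
  {"ax": 0,"ay": 0,"az": 0,"dx": 0,"dy": 0,"dz": 0.1,"hand": 0},
  {"ax": 0,"ay": 0,"az": 0,"dx": 0,"dy": 0,"dz": 0,"hand": 0},
])

```text
time: 6.25
eef_pos: [0.4878, -0.1977, 0.018]
ee_rot: [0.0, 0.174, 0.985, -0.0]
ft_force: [-0.9, 0.3, 1.9]
gripper_width: 0.0006
```

```bash
python3 - <<'E'
from plant import r
from h import *
s=r.sense();print(s['time'],s['eef_pos'].round(4),s['ft_force'].round(2))
f=r.grab_frame("side");np.savez(f"pics/side5.npz",**f)
p=f["pixels"][:,:,::-1][175:265,250:370]
cv2.imwrite(f"pics/side5.png",cv2.resize(p,None,fx=6.6,fy=6.6,interpolation=cv2.INTER_CUBIC))
E
```

```text
6.25 [ 0.4878 -0.1977  0.018 ] [-0.9   0.26  1.89]
```

View pics/side5.png

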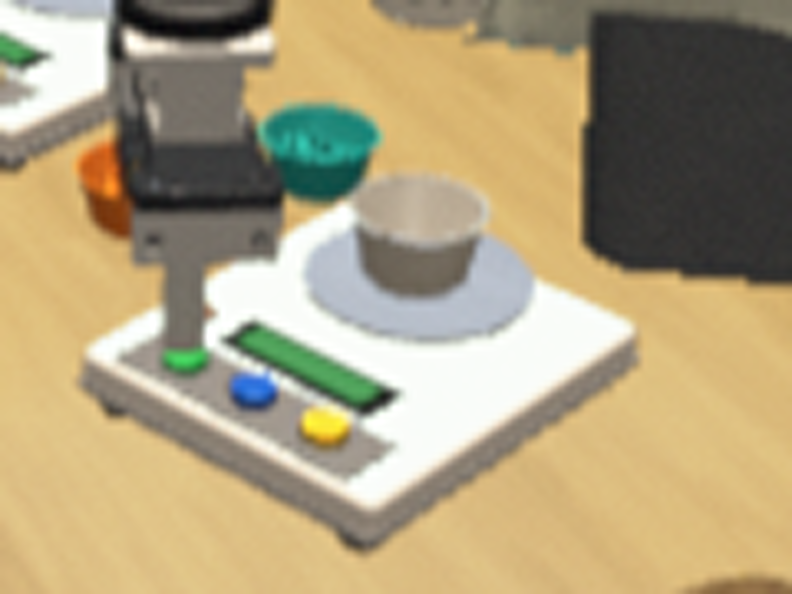

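Request:
servo_tool([
  {"ax": 0,"ay": 0,"az": 0,"dx": 0,"dy": 0,"dz": 0.1,"hand": 0},
  {"ax": 0,"ay": 0,"az": 0,"dx": 0,"dy": 0,"dz": 0.1,"hand": 0},
  {"ax": 0,"ay": 0,"az": 0,"dx": 0,"dy": 0,"dz": 0,"hand": 0},
])

```text
time: 6.6
eef_pos: [0.4878, -0.1977, 0.0159]
ee_rot: [-0.0, 0.174, 0.985, -0.0]
ft_force: [0.3, 0.6, 3.0]
gripper_width: 0.0002
```

Request:
servo_tool([
  {"ax": 0,"ay": 0,"az": 0,"dx": 0,"dy": 0,"dz": 0.1,"hand": 0},
  {"ax": 0,"ay": 0,"az": 0,"dx": 0,"dy": 0,"dz": 0,"hand": 0},
])

```text
time: 6.8
eef_pos: [0.4878, -0.1977, 0.0149]
ee_rot: [-0.0, 0.174, 0.985, -0.0]
ft_force: [0.2, 0.3, 3.8]
gripper_width: 0.0003
```

Request:
servo_tool([
  {"ax": 0,"ay": 0,"az": 0,"dx": 0,"dy": 0,"dz": 0.05,"hand": 0},
  {"ax": 0,"ay": 0,"az": 0,"dx": 0,"dy": 0,"dz": 0,"hand": 0},
])

```text
time: 7.0
eef_pos: [0.4878, -0.1977, 0.0147]
ee_rot: [0.0, 0.174, 0.985, 0.0]
ft_force: [-1.6, 1.9, 8.8]
gripper_width: 0.0007
```

Request:
servo_tool([
  {"ax": 0,"ay": 0,"az": 0,"dx": 0,"dy": 0,"dz": -0.5,"hand": 0},
  {"ax": 0,"ay": 0,"az": 0,"dx": 0,"dy": 0,"dz": -0.8,"hand": 0},
  {"ax": 0,"ay": 0,"az": 0,"dx": 0,"dy": 0,"dz": -0.8,"hand": 0},
  {"ax": 0,"ay": 0,"az": 0,"dx": 0,"dy": 0,"dz": 0,"hand": 0},
  {"ax": 0,"ay": 0,"az": 0,"dx": -1,"dy": -1.1,"dz": 0,"hand": 0},
  {"ax": 0,"ay": 0,"az": 0,"dx": -1,"dy": -1.1,"dz": 0,"hand": 0},
  {"ax": 0,"ay": 0,"az": 0,"dx": -1,"dy": -1.1,"dz": 0,"hand": 0},
  {"ax": 0,"ay": 0,"az": 0,"dx": 0,"dy": 0,"dz": 0,"hand": 0},
])

```text
time: 7.8
eef_pos: [0.5052, -0.2419, 0.0354]
ee_rot: [0.0, 0.175, 0.985, -0.001]
ft_force: [-0.8, -0.4, 0.8]
gripper_width: 0.0006
```

```bash
python3 - <<'E'
from plant import r
from h import *
s=r.sense();print(s['time'],s['eef_pos'].round(4),s['ft_force'].round(2))
f=r.grab_frame("side");np.savez(f"pics/side6.npz",**f)
for k,l in keys(f,(255,190,350,255)).items():
    for c,st in l: print(k,c.round(1),st[2:])
p=f["pixels"][:,:,::-1][175:265,250:370]
cv2.imwrite(f"pics/side6.png",cv2.resize(p,None,fx=6.6,fy=6.6,interpolation=cv2.INTER_CUBIC))
E
```

```text
7.8 [ 0.5052 -0.2419  0.0354] [-0.83 -0.35  0.83]
green [277.4 228.4] [ 6  4 21]
blue [287.9 233.7] [ 7  5 28]
yellow [298.6 238.8] [ 7  4 21]
```

View pics/side6.png

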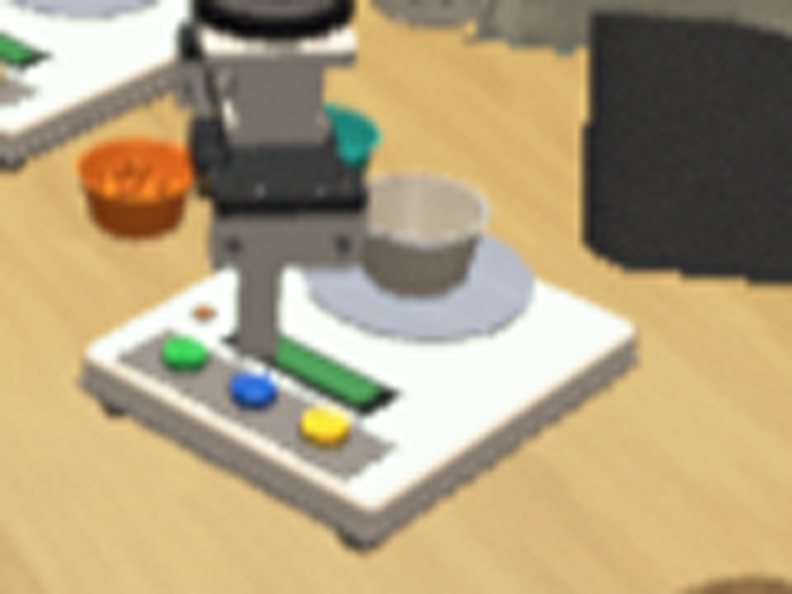

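```bash
python3 - <<'E'
from h import *
f=np.load("pics/top0.npz");print(ray(f,311.2,166.2,.09).round(3))
f=np.load("pics/side6.npz")
T=f["world_from_camera"];K=f["camera_matrix"]
vv,uu=np.mgrid[:384,:512];d=f["depth"]
P=np.einsum('ij,jhw->ihw',np.linalg.inv(K),np.stack([uu,vv,np.ones_like(uu)]))*d
P=np.einsum('ij,jhw->ihw',T[:3,:3],P)+T[:3,3,None,None]
for v in (208,212,214,216,222): print(v,[P[:,v,u].round(3).tolist() for u in(283,290,296,302,304,307,312)])
E
```

```text
[ 0.619 -0.189  0.09 ]
208 [[0.446, -0.311, 0.189], [0.465, -0.317, 0.188], [0.482, -0.322, 0.187], [0.498, -0.329, 0.187], [0.504, -0.331, 0.186], [0.616, -0.163, 0.069], [0.633, -0.167, 0.068]]
212 [[0.451, -0.303, 0.17], [0.467, -0.316, 0.174], [0.484, -0.32, 0.172], [0.502, -0.324, 0.17], [0.508, -0.326, 0.17], [0.592, -0.204, 0.082], [0.603, -0.216, 0.086]]
214 [[0.448, -0.308, 0.167], [0.468, -0.314, 0.165], [0.484, -0.321, 0.165], [0.501, -0.326, 0.164], [0.509, -0.325, 0.162], [0.594, -0.201, 0.072], [0.607, -0.212, 0.075]]
216 [[0.542, -0.129, 0.036], [0.503, -0.252, 0.115], [0.57, -0.17, 0.053], [0.59, -0.176, 0.051], [0.597, -0.178, 0.051], [0.594, -0.202, 0.065], [0.608, -0.212, 0.067]]
222 [[0.524, -0.165, 0.037], [0.502, -0.254, 0.094], [0.566, -0.179, 0.034], [0.57, -0.213, 0.053], [0.576, -0.216, 0.054], [0.586, -0.218, 0.053], [0.599, -0.228, 0.055]]
```

Request:
servo_tool([
  {"ax": 0,"ay": 0,"az": 0,"dx": 0.2,"dy": 0.2,"dz": 0.4,"hand": 0},
  {"ax": 0,"ay": 0,"az": 0,"dx": 0,"dy": 0,"dz": 0.5,"hand": 0},
  {"ax": 0,"ay": 0,"az": 0,"dx": 0,"dy": 0,"dz": 0.3,"hand": 0},
  {"ax": 0,"ay": 0,"az": 0,"dx": 0,"dy": 0,"dz": 0.2,"hand": 0},
  {"ax": 0,"ay": 0,"az": 0,"dx": 0,"dy": 0,"dz": 0.1,"hand": 0},
  {"ax": 0,"ay": 0,"az": 0,"dx": 0,"dy": 0,"dz": 0.1,"hand": 0},
  {"ax": 0,"ay": 0,"az": 0,"dx": 0,"dy": 0,"dz": 0,"hand": 0},
])

```text
time: 8.55
eef_pos: [0.5035, -0.2363, 0.0195]
ee_rot: [-0.0, 0.174, 0.985, 0.0]
ft_force: [-0.5, 0.7, 2.8]
gripper_width: 0.0005
```

Request:
servo_tool([
  {"ax": 0,"ay": 0,"az": 0,"dx": 0,"dy": 0,"dz": 0.1,"hand": 0},
  {"ax": 0,"ay": 0,"az": 0,"dx": 0,"dy": 0,"dz": 0.1,"hand": 0},
  {"ax": 0,"ay": 0,"az": 0,"dx": 0,"dy": 0,"dz": 0,"hand": 0},
])

```text
time: 8.85
eef_pos: [0.5036, -0.2364, 0.0175]
ee_rot: [0.0, 0.174, 0.985, 0.0]
ft_force: [-0.5, 1.9, 2.7]
gripper_width: 0.0003
```

Request:
servo_tool([
  {"ax": 0,"ay": 0,"az": 0,"dx": 0,"dy": 0,"dz": 0.1,"hand": 0},
  {"ax": 0,"ay": 0,"az": 0,"dx": 0,"dy": 0,"dz": 0.1,"hand": 0},
  {"ax": 0,"ay": 0,"az": 0,"dx": 0,"dy": 0,"dz": 0.05,"hand": 0},
  {"ax": 0,"ay": 0,"az": 0,"dx": 0,"dy": 0,"dz": 0,"hand": 0},
])

```text
time: 9.25
eef_pos: [0.5035, -0.2363, 0.0149]
ee_rot: [-0.0, 0.174, 0.985, 0.0]
ft_force: [-1.3, 1.3, 4.0]
gripper_width: 0.0008
```

Request:
servo_tool([
  {"ax": 0,"ay": 0,"az": 0,"dx": 0,"dy": 0,"dz": 0.05,"hand": 0},
  {"ax": 0,"ay": 0,"az": 0,"dx": 0,"dy": 0,"dz": 0,"hand": 0},
])

```text
time: 9.45
eef_pos: [0.5036, -0.2364, 0.0147]
ee_rot: [0.0, 0.174, 0.985, 0.0]
ft_force: [-2.5, 2.4, 7.6]
gripper_width: 0.0008
```

```bash
python3 - <<'E'
from plant import r
from h import *
s=r.sense();print(s['time'],s['eef_pos'].round(4),s['ft_force'].round(2))
f=r.grab_frame("side");np.savez(f"pics/side7.npz",**f)
for k,l in keys(f,(255,190,350,255)).items():
    for c,st in l: print(k,c.round(1),st[2:])
p=f["pixels"][:,:,::-1][175:265,250:370]
cv2.imwrite(f"pics/side7.png",cv2.resize(p,None,fx=6.6,fy=6.6,interpolation=cv2.INTER_CUBIC))
E
```

```text
9.45 [ 0.5036 -0.2364  0.0147] [-2.52  2.36  7.57]
green [277.4 228.4] [ 6  4 21]
blue [288.  234.9] [ 7  3 19]
yellow [298.8 239. ] [ 7  5 23]
```

View pics/side7.png

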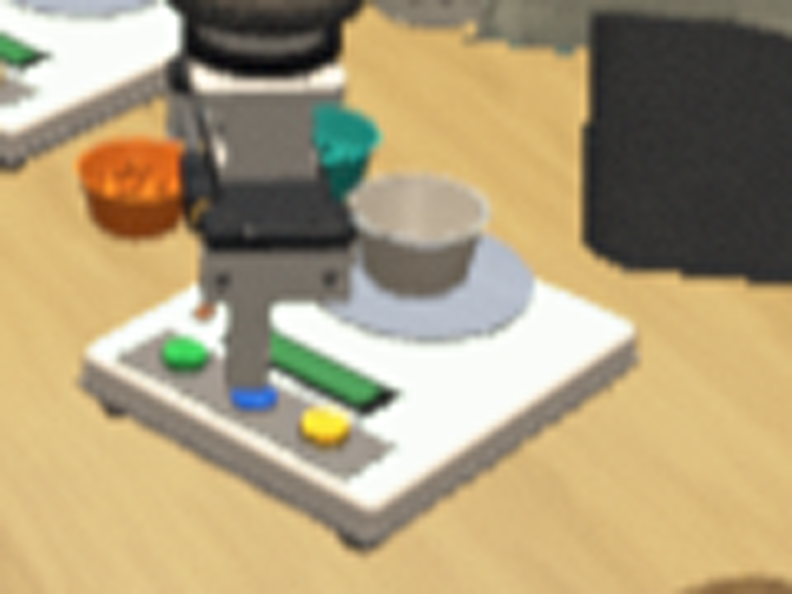

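Blue is fully down at the hard stop (7.6 N) and green is up. I'll now release the key and lift clear.

Request:
servo_tool([
  {"ax": 0,"ay": 0,"az": 0,"dx": 0,"dy": 0,"dz": -0.5,"hand": 0},
  {"ax": 0,"ay": 0,"az": 0,"dx": 0,"dy": 0,"dz": -1,"hand": 0},
  {"ax": 0,"ay": 0,"az": 0,"dx": 0,"dy": 0,"dz": -2,"hand": 0},
  {"ax": 0,"ay": 0,"az": 0,"dx": 0,"dy": 0,"dz": -3,"hand": 0},
  {"ax": 0,"ay": 0,"az": 0,"dx": 0,"dy": 0,"dz": -3,"hand": 0},
  {"ax": 0,"ay": 0,"az": 0,"dx": 0,"dy": 0,"dz": -3,"hand": 0},
  {"ax": 0,"ay": 0,"az": 0,"dx": 0,"dy": 0,"dz": -2,"hand": 0},
  {"ax": 0,"ay": 0,"az": 0,"dx": 0,"dy": 0,"dz": 0,"hand": 0},
  {"ax": 0,"ay": 0,"az": 0,"dx": 0,"dy": 0,"dz": 0,"hand": 0},
])

```text
time: 10.4
eef_pos: [0.5035, -0.2364, 0.1598]
ee_rot: [0.0, 0.173, 0.985, 0.0]
ft_force: [-0.3, -0.4, -1.0]
gripper_width: 0.0005
```

```bash
python3 - <<'E'
from plant import r
from h import *
s=r.sense();print(s['time'],s['eef_pos'].round(4),s['ft_force'].round(2),abs(s['qd']).max().round(3))
f=r.grab_frame("side")
for nm,g in(("now",f),("start",np.load("pics/side0.npz"))):
    for k,l in keys(g,(255,190,350,255)).items():
        for c,st in l: print(nm,k,c.round(1),st[2:])
cv2.imwrite(f"pics/side8.png",f["pixels"][:,:,::-1])
E
```

```text
10.4 [ 0.5035 -0.2364  0.1598] [-0.3  -0.39 -0.97] 0.023
now green [277.4 228.4] [ 6  4 21]
now blue [287.9 233.7] [ 7  5 28]
now yellow [298.6 238.8] [ 7  4 21]
start green [277.4 228.4] [ 6  4 21]
start blue [287.9 233.7] [ 7  5 28]
start yellow [298.5 238.9] [ 7  5 22]
```

View pics/side8.png

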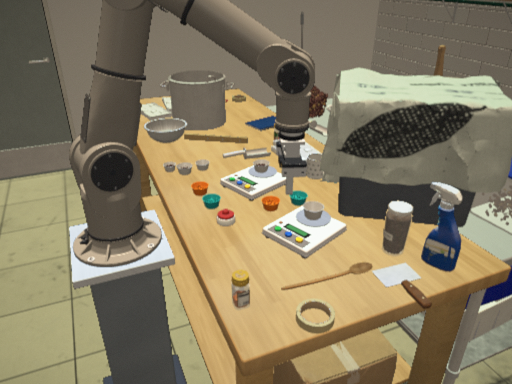

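Everything is where it started, all three keys are up, and the gripper is well clear at about (290,185). I'm handing the job in.

```bash
python3 -c "
from plant import r
print(r.job_done())"
```

```text
the job is handed in; nothing more can be done
None
```

I pressed the green key and then the blue key on the right-hand scale, the one with the empty cup, each fully down and let up again. The job is handed in at about 10.5 s of the 37 s allowed; no verdict was reported.

- **Presses:** both keys reached the hard stop after about 5 mm of travel, with peak readings of 8.8 N on green and 7.6 N on blue. A picture showed green up again before I pressed blue.
- **Final checks:** in the last side picture, the three keys of that scale are within 0.1 pixel of where they were at the start. The cups, the other scale and the bystanders look undisturbed, though I checked those by eye only. The gripper is well clear and the force reading is down to sensor noise.
- **Disagreement:** the fingertips were about 27 mm higher than the reported TCP, as seen in the side camera's depth and confirmed by where contact came. I went by the camera and the force reading instead.
- **Off centre:** the blue key was pressed about 3 mm off centre, because the arm had not fully settled when I made the last correction.

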